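# Gather the labelled round pots into the seedling tray

### The arm

A 6-joint arm with a two-finger parallel gripper is mounted at the origin on the work surface. World frame = base frame: x ahead of the robot, y to its left, z up, the work surface at z = 0. Lengths are in mm, angles in rad, forces in N, time in s.
With the tool pointing down it reaches from about 300 to 775 mm from the base axis. Payload 14.6 kg.
Tool frame: the origin (TCP) lies midway between the tips of the shut fingers; the grasp point (between the pads) lies 19 mm behind it; z points along the fingers, y is the line along which they close (so a half turn about z gives the same grasp; the last joint's range is limited). The gripper opens to 94 mm and grips with 3 to 60 N. Pads are 16 mm wide; open, the fingers measure 119 mm over their backs; the gripper's body (75 mm by 177 mm) begins 78 mm behind the grasp point.
Start: joints at [-1.171, 0.3, 1.521, -0, 1.321, -0.067], TCP at [247.509, -491.15, 205.446] pointing down, gripper open.
Joint ranges: [-3.03, 3.03], [-0.79, 2.21], [0.23, 2.52], [-1.04, 4.18], [0, 3.07], [-2.55, 2.55]. Speed limits (rad/s): [2.22, 2.22, 2.57, 3.14, 3.14, 3.14].

### API

Orientations are given as [roll, pitch, yaw] about the fixed x, y, z axes, in that order (R = Rz(yaw) Ry(pitch) Rx(roll)).
In Python, from cell import manip gives the robot as it stands.
- The arm moves only by the shell command python3 -m creep 'ROWS' [OPENING] [FORCE]. ROWS is text: rows parted by semicolons, each of 6 numbers parted by spaces: the shift along the tool's x, y, z normalised to -1 to 1, where 1 is 4 cm, then the turn, a rotation vector about the tool's x, y, z normalised to -1 to 1, where 1 is pi rad. In form: dx dy dz ax ay az; .... A call has 1 to 20 rows; each row shifts and turns the commanded pose from where the row before left it, along the tool's axes as they then stand; what a row does not reach is not made up. A row lasts 1/8 s, in which the tool goes at most 62.5 mm and 10.7 degrees, less where a joint would pass 70% of its speed; a pose out of reach is approached as far as the arm can. A call with a number of a shift or a turn outside -1 to 1 is refused whole. A call with a gripper value outside its range is refused whole. OPENING is the closure, from 0 (fully open) to 1 (shut), set as the call begins (- or left out, the last holds). The fingers move at their own pace and stop on an object; FORCE is the grip in N (left out, the last holds). Time passes only in rows, so rows that do not move let the fingers close. It gives the time, the measured TCP pose, the force, the opening and the grip force at its end, in the units of the state.
- manip.read_state(): the state, without advancing time (a new reading comes with each control period).
- manip.camera(name): name is "side" or "top"; returns a dict with "color" (384x512x3 uint8, red, green, blue), "range_z" (384x512 float32, mm along the optical axis (not along the pixel's ray), 0 where there is no reading), "camera_matrix" (3x3 intrinsics, pixels), "k1" (the pictures are not rectified: a ray, as slopes to the right and down, at radius r is drawn at 1 + k1 r^2 times it, then the intrinsics apply), "T" (4x4, takes a point from camera to world coordinates). Camera axes: x right, y down, z forward; pixel columns grow to the right and rows downward; lengths in mm; the calibration is good to about 2 mm. A picture is of the moment at which its call begins.
- manip.sign_off(): hands the job in; it is judged then, once.
The state is a dict: "clock": time; "joints": joint angles; "qd": joint speeds; "effort": joint torques, N m; "eef_pos": TCP position; "eef_rot": TCP orientation; "wrist_force": force on the tool from outside, world axes, zero at the start; "moment": the same for the moment, N m; "finger_gap": finger opening in mm; "finger_force": force on a finger pad.
Only numpy, scipy, OpenCV 4.12 (cv2) and the standard library are available. Lean on these libraries where they do the work, as an engineer would, in place of code of your own. Each camera call takes 0.05 s, during which the arm holds its last target. There are 200 camera calls.

### The job

Gather the three round pots that carry a white label into the pale-green tray, setting each one upright inside the drip saucer of its own size: smallest pot in the smallest saucer, middle in the middle, largest in the largest. Leave the round pots without a label and the square pot standing where they are.

Things in the scene. Friction and masses are not known exactly. Their poses are not given: they have to be found in the camera images.
- pot_small: Black round pot, the smallest of the three round pots with a label: rim 40 mm across, 42 mm tall, foot 30 mm across; the top 20 mm is a straight upright rim band to grip, below it the pot tapers. Brown coir disc on top with a small slanted white T-label at its centre, rising 23 mm above the rim and 24 mm wide. Loose, up to 0.3 kg. Origin: centre of the underside, z up.
- pot_medium: Black round pot, the middle-sized of the three round pots with a label: rim 53 mm across, 52 mm tall, foot 40 mm across; the top 20 mm is a straight upright rim band to grip, below it the pot tapers. Brown coir disc on top with a small slanted white T-label at its centre, rising 23 mm above the rim and 24 mm wide. Loose, up to 0.3 kg. Origin: centre of the underside, z up.
- pot_large: Black round pot, the largest of the three round pots with a label: rim 66 mm across, 62 mm tall, foot 50 mm across; the top 20 mm is a straight upright rim band to grip, below it the pot tapers. Brown coir disc on top with a small slanted white T-label at its centre, rising 23 mm above the rim and 24 mm wide. Loose, up to 0.3 kg. Origin: centre of the underside, z up.
- saucer_small: Dark grey round drip saucer for the small pot, 52 mm across outside, 46 mm across inside, 8 mm tall, floor 3 mm thick, fixed in the tray. Origin: centre of its underside (which is 4 mm above the bench); a pot standing in it has its origin 3 mm above this.
- saucer_medium: Dark grey round drip saucer for the medium pot, 62 mm across outside, 56 mm across inside, 8 mm tall, floor 3 mm thick, fixed in the tray. Origin: centre of its underside (which is 4 mm above the bench); a pot standing in it has its origin 3 mm above this.
- saucer_large: Dark grey round drip saucer for the large pot, 72 mm across outside, 66 mm across inside, 8 mm tall, floor 3 mm thick, fixed in the tray. Origin: centre of its underside (which is 4 mm above the bench); a pot standing in it has its origin 3 mm above this.
- plain_medium: Look-alike: black round pot with no label, the same shape and size as the medium labelled one (rim 53 mm, 52 mm tall), bare brown coir disc on top. Loose. Origin: centre of the underside.
- plain_large: Look-alike: black round pot with no label, the same shape and size as the large labelled one (rim 66 mm, 62 mm tall), bare brown coir disc on top. Loose. Origin: centre of the underside.
- square_pot: Look-alike: black square pot, 52 mm across, 52 mm tall, brown top and a white T-label like the round ones (23 mm above the rim). Loose. Origin: centre of the underside, axes parallel to its sides.
- tray: Shallow open pale-green carrying tray, 340 mm (its x) by 170 mm (its y), walls 4 mm thick and 30 mm tall, floor 4 mm thick, fixed to the bench. The three saucers stand in a row along its x axis through its centre, 100 mm apart, in any order. Origin: centre of the underside.

How it is judged (in metres and radians):
At the end, for the whole second after the job is handed in: Each labelled round pot stands in the saucer of its size: within 12 mm of its centre, origin less than 7 mm above the saucer's, upright within 0.08 rad, at rest (under 10 mm/s). The unlabelled pots and the square pot are within 30 mm of their start and upright within 0.2 rad (horizontal distance between pot_small and saucer_small below 0.012 m and z of pot_small in the frame of saucer_small below 0.007 m and angle between each of pot_small, pot_medium, pot_large's own z axis and vertical below 0.08 rad and linear speed of each of pot_small, pot_medium, pot_large below 0.01 m/s and horizontal distance between pot_medium and saucer_medium below 0.012 m and z of pot_medium in the frame of saucer_medium below 0.007 m and horizontal distance between pot_large and saucer_large below 0.012 m and z of pot_large in the frame of saucer_large below 0.007 m and distance of each of plain_medium, plain_large, square_pot from where it was at the start of the episode below 0.03 m and angle between each of plain_medium, plain_large, square_pot's own z axis and vertical below 0.2 rad); the robot touches nothing.
It fails at once if an unlabelled pot or the square pot is moved more than 30 mm or tipped over (distance of any of plain_medium, plain_large, square_pot from where it was at the start of the episode above 0.03 m or angle between any of plain_medium, plain_large, square_pot's own z axis and vertical above 0.35 rad).
It also fails if it takes over 93 s, if anything falls off the work surface, if the arm or the gripper's body presses on something with over 40 N, if the wrist force passes 120 N, or if a joint passes its speed limit or range.

## Working session

There is one attempt and no reset: what is moved stays moved. The work goes in short steps, Python scripts to look and compute and a shell command to move; the robot and the scene stay as the last step left them, time stands still between calls to the robot, and variables do not carry over. Pictures are saved under pics/ and viewed, at most 14 in all, crops included, and the job is handed in when it is done.

```bash
mkdir -p pics; ls; cat > h.py <<'E'
import numpy as np, cv2, pickle
from cell import manip
def shot(n):
    c=manip.camera(n); pickle.dump(c,open(f'{n}.pkl','wb')); return c
def load(n): return pickle.load(open(f'{n}.pkl','rb'))
def ray(c,u,v):
    K=np.array(c['camera_matrix']);k=c['k1']
    d=np.array([(u-K[0,2])/K[0,0],(v-K[1,2])/K[1,1]]);s=d.copy()
    for _ in range(30): s=d/(1+k*(s@s))
    return np.array([s[0],s[1],1.])
def p3(c,u,v,z=None):   # by depth, or at world height z
    T=np.array(c['T']);r=ray(c,u,v);o=T[:3,3];w=T[:3,:3]@r
    t=float(np.median(c['range_z'][int(v)-1:int(v)+2,int(u)-1:int(u)+2])) if z is None else (z-o[2])/w[2]
    return o+w*t
def tri(c1,a,c2,b):
    A=[];B=[]
    for c,p in((c1,a),(c2,b)):
        T=np.array(c['T']);d=T[:3,:3]@ray(c,*p);d/=np.linalg.norm(d);P=np.eye(3)-np.outer(d,d);A.append(P);B.append(P@T[:3,3])
    x=np.linalg.lstsq(np.vstack(A),np.hstack(B),rcond=None)[0];return x
E
python3 - <<'E'
from h import *
for n in('top','side'):
    c=shot(n); print(n,c['camera_matrix'],c['k1'],np.round(c['T'],3))
    cv2.imwrite(f'pics/{n}0.png',cv2.resize(c['color'][:,:,::-1],(800,600),interpolation=cv2.INTER_CUBIC))
print(manip.read_state())
E
```

```text
pics
top [[427.79666485   0.         255.01347895]
 [  0.         427.79666485 195.47442106]
 [  0.           0.           1.        ]] 0.0433711797225667 [[ 2.20000e-02 -9.89000e-01  1.44000e-01  3.86466e+02]
 [-1.00000e+00 -2.10000e-02  8.00000e-03 -3.67940e+01]
 [-5.00000e-03 -1.44000e-01 -9.90000e-01  9.77082e+02]
 [ 0.00000e+00  0.00000e+00  0.00000e+00  1.00000e+00]]
side [[475.86626428   0.         259.78261445]
 [  0.         475.86626428 201.18418583]
 [  0.           0.           1.        ]] -0.104703704184536 [[-9.35000e-01 -2.38000e-01  2.64000e-01  1.75563e+02]
 [-3.55000e-01  5.98000e-01 -7.18000e-01  8.62986e+02]
 [ 1.30000e-02 -7.65000e-01 -6.44000e-01  8.60879e+02]
 [ 0.00000e+00  0.00000e+00  0.00000e+00  1.00000e+00]]
{'clock': 0.1, 'joints': array([-1.17065346e+00,  3.00412139e-01,  1.52148401e+00,  1.59219529e-05,
        1.32070670e+00, -6.66038434e-02]), 'qd': array([-4.33590313e-04, -1.14161212e-03, -2.69990388e-03, -5.84892553e-05,
        1.80895921e-03, -8.22095184e-04]), 'effort': array([ 1.06558808e-03, -5.32644188e+01, -3.53282046e+01,  7.09141418e-02,
        2.34588864e-02, -7.55805445e-05]), 'eef_pos': array([ 247.40304568, -490.96493499,  204.95973638]), 'eef_rot': array([-3.14058573e+00, -8.26213825e-05,  4.66742718e-01]), 'wrist_force': array([ 0.16286857,  0.32643202, -1.20964934]), 'moment': array([-0.01808669,  0.00295725, -0.02014403]), 'finger_force': 0.0, 'finger_gap': 93.24338356899067}
```

View pics/top0.png

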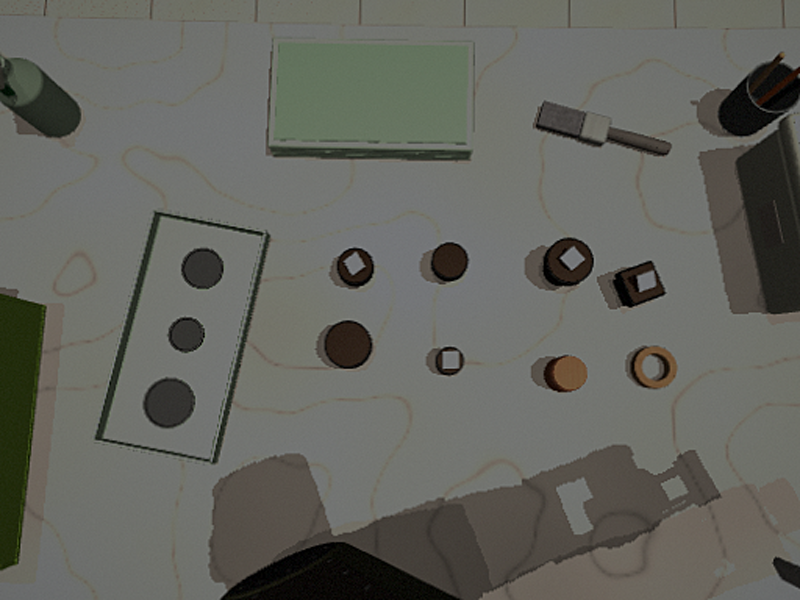

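View pics/side0.png

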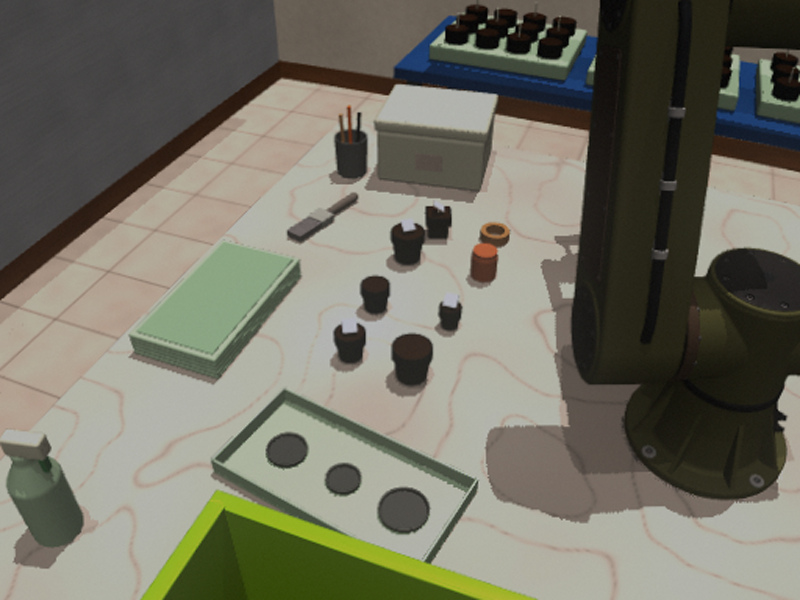

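The top view (800x600) shows the labelled pots: medium (355,267), large (568,262) and small (449,361). The plain pots are at (449,262) and (348,344), and the square pot at (640,283). The saucers are medium (203,268), small (186,334) and large (169,403). Next I'll enlarge both views.

```bash
python3 - <<'E'
from h import *
def crop(n,x,y,w,h,s,out):
    im=load(n)['color'][y:y+h,x:x+w,::-1]
    im=cv2.convertScaleAbs(im,alpha=1.7,beta=10)
    cv2.imwrite(out,cv2.resize(im,(w*s,h*s),interpolation=cv2.INTER_CUBIC))
crop('top',200,140,250,110,3,'pics/topc.png')
crop('side',190,120,133,130,5,'pics/sidec.png')
crop('side',130,240,180,120,4,'pics/sidet.png')
crop('top',55,130,125,170,3,'pics/topt.png')
E
```

```text
(no output)
```

View pics/topc.png

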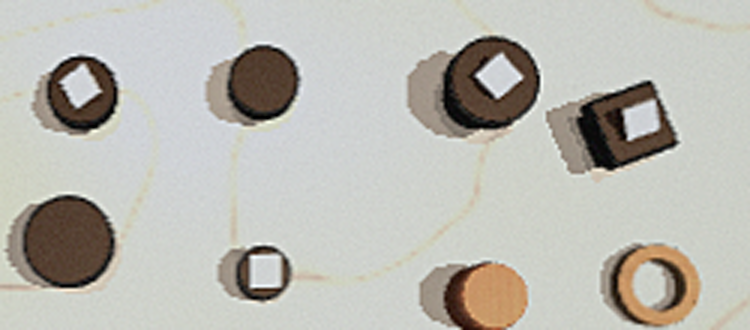

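View pics/sidec.png

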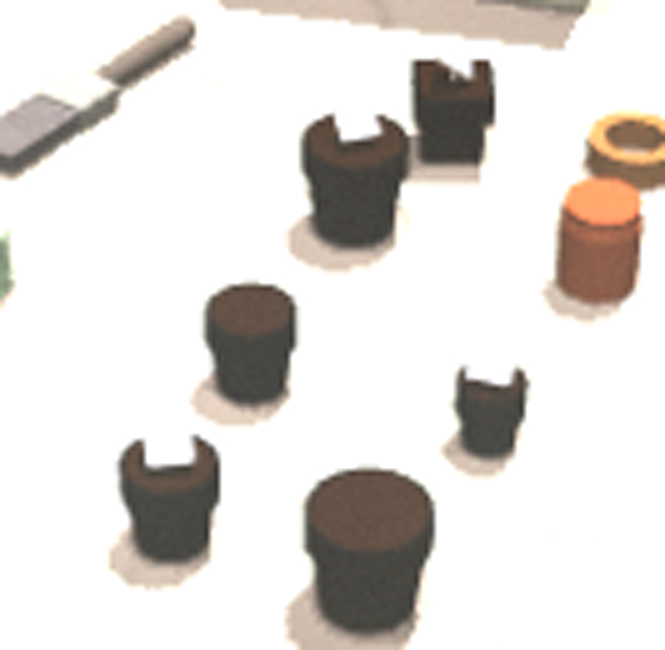

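View pics/sidet.png

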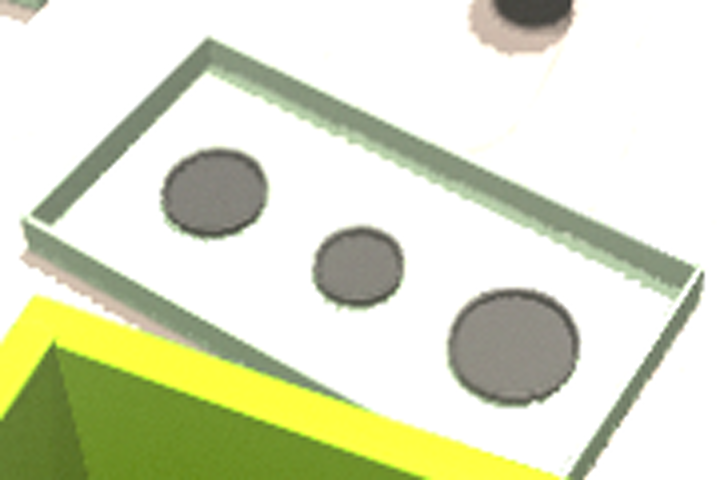

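View pics/topt.png

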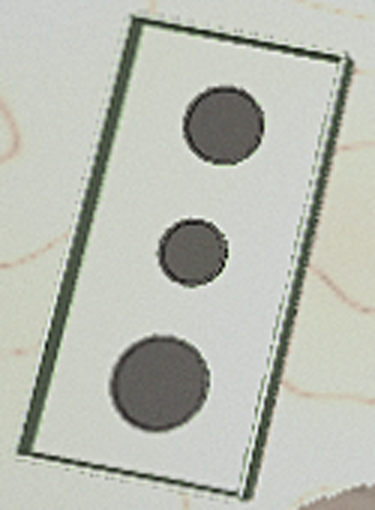

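The crops give me rim and saucer centres in both views. I'll triangulate them and check against depth.

```bash
python3 - <<'E'
from h import *
t=load('top');s=load('side')
T=lambda x,y:(200+x/3,140+y/3); S=lambda x,y:(190+x/5,120+y/5)
T2=lambda x,y:(55+x/3,130+y/3); S2=lambda x,y:(130+x/4,240+y/4)
# full cloud top
h,w=t['range_z'].shape
uv=np.array([[u,v] for v in range(h) for u in range(w)])
K=np.array(t['camera_matrix']);d=(uv-K[[0,1],2])/K[0,0];q=d.copy()
for _ in range(20): q=d/(1+t['k1']*(q**2).sum(1,keepdims=True))
z=t['range_z'].ravel();M=np.array(t['T'])
P=(np.c_[q,np.ones(len(q))]*z[:,None])@M[:3,:3].T+M[:3,3];P=P[z>0]
for n,a,b,zz in [('medium',T(83,90),S(169,467),52),('large',T(494,80),S(355,150),62),('small',T(265,271),S(491,388),42),('plainM',T(264,82),S(251,312),52),('plainL',T(70,240),S(370,511),62),('square',T(638,122),S(453,85),52),
 ('s_med',T2(225,125),S2(215,193),12),('s_small',T2(193,252),S2(359,266),12),('s_large',T2(160,383),S2(514,347),12)]:
    x=tri(t,a,s,b); e=p3(t,*a,z=zz); g=P[(np.hypot(*(P[:,:2]-e[:2]).T)<45)]
    k=g[(abs(g[:,2]-zz)<8)] if zz>20 else g[:0]
    c,r=cv2.minEnclosingCircle(k[:,:2].astype(np.float32)) if len(k) else ((0,0),0)
    print(n,'tri',x.round(1),'top',e.round(1),'side',p3(s,*b,z=zz).round(1),'depth',np.round(c,1),round(r,1),np.round(np.median(k[:,2]),1) if len(k) else np.round(np.median(g[:,2]),1), p3(t,*a)[2].round(1))
E
```

```text
medium tri [578.2  33.2  45.7] top [576.2  32.5  52. ] side [575.9  39.5  52. ] depth [576.6  34.8] 27.7 52.0 65.6
large tri [ 590.3 -268.8   50.5] top [ 587.7 -266.    62. ] side [ 584.6 -252.8   62. ] depth [ 588.4 -264.9] 33.3 62.3 73.7
small tri [ 448.  -103.9   33.2] top [ 447.  -103.3   42. ] side [445.5 -93.5  42. ] depth [ 446.8 -102.7] 19.7 42.3 57.6
plainM tri [ 587.2 -100.3   48. ] top [ 585.  -100.3   52. ] side [586.6 -95.5  52. ] depth [ 587.  -100.6] 26.8 52.3 52.5
plainL tri [465.9  38.1  57.3] top [464.7  37.6  62. ] side [464.9  43.1  62. ] depth [464.8  40.1] 33.9 62.4 61.8
square tri [ 563.3 -375.9   40.5] top [ 560.8 -371.8   52. ] side [ 558.2 -358.5   52. ] depth [ 560.4 -367.2] 34.9 52.0 67.9
s_med tri [578.3 262.1   3.5] top [575.5 259.1  12. ] side [575.6 268.1  12. ] depth [0 0] 0 4.7 6.5
s_small tri [479.4 279.6   4.5] top [477.7 276.8  12. ] side [477.9 284.8  12. ] depth [0 0] 0 4.3 7.0
s_large tri [380.6 297.5   3.3] top [379.8 294.2  12. ] side [379.4 303.4  12. ] depth [0 0] 0 5.8 5.0
```

```bash
python3 - <<'E'
from h import *
t=load('top');s=load('side')
for n,p in [('s_med',(184,288)),('s_small',(220,306)),('s_large',(258,327)),('plainM',(240,182)),('plainL',(264,222)),('bench',(300,270)),('bench2',(180,215)),('bench3',(270,180))]: print('side',n,p3(s,*p).round(1))
for n,p in [('s_med',(130,171)),('s_small',(119,214)),('s_large',(108,258)),('plainM',(288,167)),('plainL',(223,220)),('bench',(190,160)),('b2',(320,200)),('b3',(180,280))]: print('top',n,p3(t,*p).round(1))
E
```

```text
side s_med [577.3 264.4   7.9]
side s_small [479.8 279.8   6.9]
side s_large [381.5 300.7   6.4]
side plainM [587.9 -97.2  51.8]
side plainL [464.5  44.1  63.7]
side bench [347.2 107.7   0.9]
side bench2 [ 7.097e+02  3.630e+01 -3.000e-01]
side bench3 [ 5.355e+02 -2.011e+02 -4.000e-01]
top s_med [578.1 260.8   6.7]
top s_small [478.1 279.2   7. ]
top s_large [379.  296.7   6.8]
top plainM [ 585.6 -100.3   52.6]
top plainL [464.7  38.3  61.8]
top bench [ 6.088e+02  1.251e+02 -3.000e-01]
top b2 [ 521.2 -178.5   -1.1]
top b3 [333.4 135.3  -1.4]
```

```bash
cat > to.py <<'E'
import sys
from h import *
from scipy.spatial.transform import Rotation as R
s=manip.read_state();M=R.from_euler('xyz',s['eef_rot']).as_matrix()
d=M.T@(np.array([float(a) for a in sys.argv[1:4]])-s['eef_pos'])/40
print('total units',d.round(2),'min rows',int(np.ceil(abs(d).max()/0.95)),'rot',s['eef_rot'].round(3),'pos',s['eef_pos'].round(1),'gap',s['finger_gap'])
E
python3 to.py 588 -264.5 150; python3 to.py 588 -264.5 33
```

```text
total units [10.15 -1.22  1.38] min rows 11 rot [-3.141 -0.     0.467] pos [ 247.4 -491.   205. ] gap 93.24338356899067
total units [10.15 -1.22  4.3 ] min rows 11 rot [-3.141 -0.     0.467] pos [ 247.4 -491.   205. ] gap 93.24338356899067
```

```bash
python3 -m creep '0.78 -0.094 0.1 0 0 0;0.78 -0.094 0.1 0 0 0;0.78 -0.094 0.1 0 0 0;0.78 -0.094 0.1 0 0 0;0.78 -0.094 0.1 0 0 0;0.78 -0.094 0.1 0 0 0;0.78 -0.094 0.1 0 0 0;0.78 -0.094 0.1 0 0 0;0.78 -0.094 0.1 0 0 0;0.78 -0.094 0.1 0 0 0;0.78 -0.094 0.1 0 0 0;0.78 -0.094 0.1 0 0 0;0.78 -0.094 0.1 0 0 0;0 0 0 0 0 0;0 0 0 0 0 0' 0 20; python3 to.py 588 -264.5 33
```

```text
clock: 1.98
eef_pos: [587.2, -265.3, 153.2]
eef_rot: [-3.141, 0.001, 0.467]
wrist_force: [0.2, 0.2, -0.1]
finger_gap: 93.8
finger_force: 0.0
total units [ 0.03 -0.01  3.  ] min rows 4 rot [-3.141e+00  1.000e-03  4.670e-01] pos [ 587.2 -265.3  153.2] gap 93.8184466436209
```

```bash
python3 -m creep '0.03 -0.01 0.6 0 0 0;0 0 0.6 0 0 0;0 0 0.6 0 0 0;0 0 0.6 0 0 0;0 0 0.4 0 0 0;0 0 0.2 0 0 0;0 0 0 0 0 0;0 0 0 0 0 0' && python3 -m creep '0 0 0 0 0 0;0 0 0 0 0 0;0 0 0 0 0 0;0 0 0 0 0 0;0 0 0 0 0 0;0 0 0 0 0 0' 1 20
```

```text
clock: 2.98
eef_pos: [589.0, -264.3, 34.4]
eef_rot: [3.141, -0.001, 0.467]
wrist_force: [-0.9, -0.8, -0.7]
finger_gap: 93.8
finger_force: 0.0
clock: 3.72
eef_pos: [588.7, -264.1, 33.6]
eef_rot: [3.141, -0.0, 0.467]
wrist_force: [-0.7, -0.0, 2.2]
finger_gap: 65.6
finger_force: 20.0
```

```bash
python3 -m creep '0 0 -0.3 0 0 0;0 0 -0.7 0 0 0;0 0 -0.7 0 0 0;0 0 -0.7 0 0 0;0 0 -0.6 0 0 0;0 0 0 0 0 0'; python3 to.py 380 297.5 155
```

```text
clock: 4.47
eef_pos: [589.3, -264.4, 155.7]
eef_rot: [3.139, -0.002, 0.467]
wrist_force: [0.7, -0.4, -0.6]
finger_gap: 66.1
finger_force: 20.0
total units [  1.65 -14.9   -0.02] min rows 16 rot [ 3.139e+00 -2.000e-03  4.670e-01] pos [ 589.3 -264.4  155.7] gap 66.12302315961095
```

```bash
python3 -m creep '0.083 -0.745 0 0 0 0;0.083 -0.745 0 0 0 0;0.083 -0.745 0 0 0 0;0.083 -0.745 0 0 0 0;0.083 -0.745 0 0 0 0;0.083 -0.745 0 0 0 0;0.083 -0.745 0 0 0 0;0.083 -0.745 0 0 0 0;0.083 -0.745 0 0 0 0;0.083 -0.745 0 0 0 0;0.083 -0.745 0 0 0 0;0.083 -0.745 0 0 0 0;0.083 -0.745 0 0 0 0;0.083 -0.745 0 0 0 0;0.083 -0.745 0 0 0 0;0.083 -0.745 0 0 0 0;0.083 -0.745 0 0 0 0;0.083 -0.745 0 0 0 0;0.083 -0.745 0 0 0 0;0.083 -0.745 0 0 0 0'; python3 -m creep '0 0 0 0 0 0;0 0 0 0 0 0;0 0 0 0 0 0'; python3 to.py 380 297.5 40
```

```text
clock: 6.98
eef_pos: [378.8, 298.6, 152.5]
eef_rot: [3.141, 0.001, 0.467]
wrist_force: [0.4, 0.4, -1.6]
finger_gap: 65.4
finger_force: 20.0
clock: 7.35
eef_pos: [379.9, 297.3, 153.2]
eef_rot: [3.141, 0.0, 0.466]
wrist_force: [0.4, 0.4, -2.1]
finger_gap: 65.8
finger_force: 20.0
total units [ 0.   -0.    2.83] min rows 3 rot [3.141 0.    0.466] pos [379.9 297.3 153.2] gap 65.81898062911233
```

```bash
python3 -m creep '0 0 0.6 0 0 0;0 0 0.6 0 0 0;0 0 0.6 0 0 0;0 0 0.5 0 0 0;0 0 0.3 0 0 0;0 0 0.1 0 0 0;0 0 0 0 0 0;0 0 0 0 0 0;0 0 0 0 0 0'; python3 - <<'E'
from h import *
c=shot('side'); im=cv2.convertScaleAbs(c['color'][230:360,120:340,::-1],alpha=1.7,beta=10)
cv2.imwrite('pics/place1.png',cv2.resize(im,None,fx=3,fy=3,interpolation=cv2.INTER_CUBIC))
E
```

```text
clock: 8.48
eef_pos: [379.9, 298.2, 45.9]
eef_rot: [-3.141, -0.001, 0.467]
wrist_force: [0.0, -0.0, -1.5]
finger_gap: 65.8
finger_force: 20.0
```

View pics/place1.png

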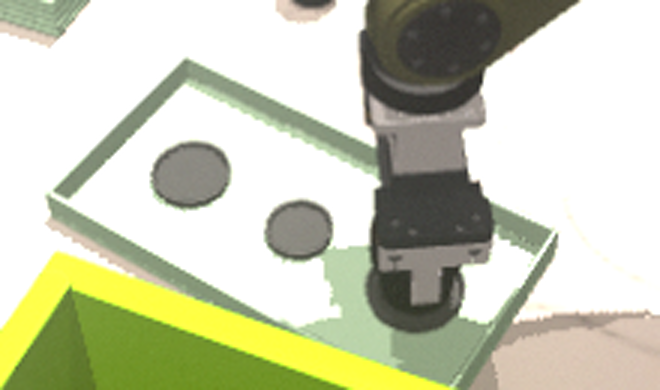

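The picture shows the pot held over the large saucer, whose outline is at (365–463, up to 332), and it looks centred. I'll lower it gently until it touches.

```bash
python3 -m creep '0 0 0.05 0 0 0;0 0 0.05 0 0 0;0 0 0.03 0 0 0;0 0 0 0 0 0;0 0 0 0 0 0'
```

```text
clock: 9.15
eef_pos: [379.7, 298.1, 40.5]
eef_rot: [3.142, -0.0, 0.467]
wrist_force: [-2.1, -1.5, 4.1]
finger_gap: 65.3
finger_force: 20.0
```

```bash
python3 -m creep '0 0 0 0 0 0;0 0 0 0 0 0;0 0 0 0 0 0;0 0 0 0 0 0' 0 20; python3 -m creep '0 0 -0.3 0 0 0;0 0 -0.8 0 0 0;0 0 -0.8 0 0 0;0 0 -0.8 0 0 0;0 0 -0.4 0 0 0;0 0 0 0 0 0'; python3 to.py 576.5 34.5 150
```

```text
clock: 9.65
eef_pos: [379.7, 298.0, 40.2]
eef_rot: [-3.142, 0.0, 0.467]
wrist_force: [-0.3, 0.2, -0.1]
finger_gap: 93.7
finger_force: 0.0
clock: 10.4
eef_pos: [379.9, 298.2, 164.9]
eef_rot: [-3.141, -0.002, 0.467]
wrist_force: [-0.0, 0.0, 0.0]
finger_gap: 94.1
finger_force: 0.0
total units [1.42 8.1  0.37] min rows 9 rot [-3.141e+00 -2.000e-03  4.670e-01] pos [379.9 298.2 164.9] gap 94.09100203692707
```

```bash
python3 -m creep '0.13 0.74 0.03 0 0 0;0.13 0.74 0.03 0 0 0;0.13 0.74 0.03 0 0 0;0.13 0.74 0.03 0 0 0;0.13 0.74 0.03 0 0 0;0.13 0.74 0.03 0 0 0;0.13 0.74 0.03 0 0 0;0.13 0.74 0.03 0 0 0;0.13 0.74 0.03 0 0 0;0.13 0.74 0.03 0 0 0;0.13 0.74 0.03 0 0 0;0 0 0 0 0 0;0 0 0 0 0 0;0 0 0 0 0 0'; python3 to.py 576.5 34.5 23;  python3 - <<'E'
from h import *
t=shot('top')
cv2.imwrite('pics/top2.png',cv2.resize(cv2.convertScaleAbs(t['color'][120:310,40:300,::-1],alpha=1.7,beta=10),None,fx=3,fy=3,interpolation=cv2.INTER_CUBIC))
E
```

```text
clock: 12.15
eef_pos: [576.8, 33.8, 150.8]
eef_rot: [-3.141, 0.0, 0.468]
wrist_force: [-0.4, 0.2, -0.3]
finger_gap: 93.9
finger_force: 0.0
total units [ 0.   -0.02  3.2 ] min rows 4 rot [-3.141  0.     0.468] pos [576.8  33.8 150.8] gap 93.89861233619519
```

View pics/top2.png

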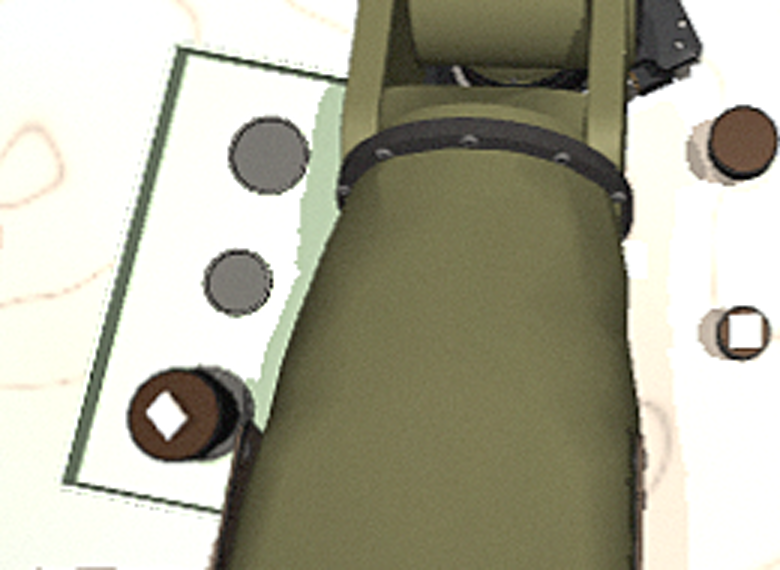

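The large pot's rim is centred at about (174,414) here, and it sits in its saucer. I'll compare that with the saucer estimate while picking up the medium pot.

```bash
python3 - <<'E'
from h import *
t=load('top'); print(p3(t,40+174/3,120+414/3,z=69), p3(t,40+190/3,120+414/3,z=67))
for v in(400,425): print(p3(t,40+200/3,120+v/3))
E
python3 -m creep '0 0 0.6 0 0 0;0 0 0.6 0 0 0;0 0 0.6 0 0 0;0 0 0.6 0 0 0;0 0 0.5 0 0 0;0 0 0.27 0 0 0;0 0 0 0 0 0;0 0 0 0 0 0' && python3 -m creep '0 0 0 0 0 0;0 0 0 0 0 0;0 0 0 0 0 0;0 0 0 0 0 0;0 0 0 0 0 0;0 0 0 0 0 0;0 0 0 0 0 0' 1 20
```

```text
[379.1427291  296.03670878  69.        ] [379.32552565 285.6945628   67.        ]
[389.10703877 278.30890836  70.44077791]
[371.91238027 277.47747504  69.05092542]
clock: 13.2
eef_pos: [577.7, 33.1, 25.1]
eef_rot: [3.141, -0.001, 0.467]
wrist_force: [0.2, 0.9, 0.8]
finger_gap: 93.4
finger_force: 0.0
clock: 14.08
eef_pos: [577.3, 33.1, 24.3]
eef_rot: [-3.142, 0.0, 0.467]
wrist_force: [-0.3, 0.5, 1.5]
finger_gap: 52.5
finger_force: 20.0
```

```bash
python3 -m creep '0 0 -0.3 0 0 0;0 0 -0.7 0 0 0;0 0 -0.7 0 0 0;0 0 -0.7 0 0 0;0 0 -0.4 0 0 0;0 0 0 0 0 0;0 0 0 0 0 0'; python3 to.py 576.5 261.5 140
```

```text
clock: 14.95
eef_pos: [576.8, 33.0, 135.2]
eef_rot: [-3.141, 0.001, 0.467]
wrist_force: [0.1, 0.6, -0.1]
finger_gap: 52.6
finger_force: 20.0
total units [ 2.56 -5.1  -0.12] min rows 6 rot [-3.141e+00  1.000e-03  4.670e-01] pos [576.8  33.  135.2] gap 52.60227178266263
```

```bash
python3 -m creep '0.32 -0.638 0 0 0 0;0.32 -0.638 0 0 0 0;0.32 -0.638 0 0 0 0;0.32 -0.638 0 0 0 0;0.32 -0.638 0 0 0 0;0.32 -0.638 0 0 0 0;0.32 -0.638 0 0 0 0;0.32 -0.638 0 0 0 0;0 0 0 0 0 0;0 0 0 0 0 0;0 0 0 0 0 0'; python3 to.py 576.5 261.5 31
```

```text
clock: 16.32
eef_pos: [577.0, 260.4, 136.0]
eef_rot: [3.142, 0.001, 0.466]
wrist_force: [0.0, 0.3, -0.1]
finger_gap: 52.5
finger_force: 20.0
total units [ 0.   -0.03  2.62] min rows 3 rot [3.142e+00 1.000e-03 4.660e-01] pos [577.  260.4 136. ] gap 52.54004668972805
```

```bash
python3 -m creep '0 -0.02 0.6 0 0 0;0 0 0.6 0 0 0;0 0 0.6 0 0 0;0 0 0.45 0 0 0;0 0 0.2 0 0 0;0 0 0.05 0 0 0;0 0 0.05 0 0 0;0 0 0 0 0 0;0 0 0 0 0 0'
```

```text
clock: 17.45
eef_pos: [576.6, 262.2, 34.6]
eef_rot: [3.142, -0.001, 0.467]
wrist_force: [0.1, 0.5, -0.6]
finger_gap: 52.4
finger_force: 20.0
```

```bash
python3 -m creep '0 0 0.04 0 0 0;0 0 0.04 0 0 0;0 0 0.02 0 0 0;0 0 0 0 0 0;0 0 0 0 0 0'
```

```text
clock: 18.08
eef_pos: [576.7, 262.3, 31.3]
eef_rot: [3.142, -0.001, 0.467]
wrist_force: [-3.9, -1.6, 8.8]
finger_gap: 52.7
finger_force: 20.0
```

Contact at the expected height. I'll release, lift and go for the small pot.

```bash
python3 -m creep '0 0 0 0 0 0;0 0 0 0 0 0;0 0 0 0 0 0;0 0 0 0 0 0' 0 20; python3 -m creep '0 0 -0.3 0 0 0;0 0 -0.8 0 0 0;0 0 -0.8 0 0 0;0 0 -0.8 0 0 0;0 0 -0.4 0 0 0;0 0 0 0 0 0;0 0 0 0 0 0'; python3 to.py 447 -102.7 145
```

```text
clock: 18.58
eef_pos: [576.5, 262.1, 30.1]
eef_rot: [-3.142, 0.0, 0.467]
wrist_force: [0.0, 0.6, -0.2]
finger_gap: 89.2
finger_force: 0.0
clock: 19.45
eef_pos: [576.0, 261.9, 152.9]
eef_rot: [-3.141, 0.002, 0.467]
wrist_force: [0.2, -0.8, -0.2]
finger_gap: 93.7
finger_force: 0.0
total units [-6.98  6.69  0.21] min rows 8 rot [-3.141e+00  2.000e-03  4.670e-01] pos [576.  261.9 152.9] gap 93.66562483762036
```

```bash
python3 -m creep '-0.5 0.478 0.015 0 0 0;-0.5 0.478 0.015 0 0 0;-0.5 0.478 0.015 0 0 0;-0.5 0.478 0.015 0 0 0;-0.5 0.478 0.015 0 0 0;-0.5 0.478 0.015 0 0 0;-0.5 0.478 0.015 0 0 0;-0.5 0.478 0.015 0 0 0;-0.5 0.478 0.015 0 0 0;-0.5 0.478 0.015 0 0 0;-0.5 0.478 0.015 0 0 0;-0.5 0.478 0.015 0 0 0;-0.5 0.478 0.015 0 0 0;-0.5 0.478 0.015 0 0 0;0 0 0 0 0 0;0 0 0 0 0 0;0 0 0 0 0 0'; python3 to.py 447 -102.7 13
```

```text
clock: 21.58
eef_pos: [447.1, -102.2, 145.6]
eef_rot: [-3.141, 0.0, 0.468]
wrist_force: [-0.6, -1.2, 0.1]
finger_gap: 94.1
finger_force: 0.0
total units [-0.01  0.01  3.32] min rows 4 rot [-3.141  0.     0.468] pos [ 447.1 -102.2  145.6] gap 94.08444845220883
```

```bash
python3 -m creep '0 0.01 0.6 0 0 0;0 0 0.6 0 0 0;0 0 0.6 0 0 0;0 0 0.6 0 0 0;0 0 0.5 0 0 0;0 0 0.3 0 0 0;0 0 0.1 0 0 0;0 0 0 0 0 0;0 0 0 0 0 0' && python3 -m creep '0 0 0 0 0 0;0 0 0 0 0 0;0 0 0 0 0 0;0 0 0 0 0 0;0 0 0 0 0 0;0 0 0 0 0 0;0 0 0 0 0 0;0 0 0 0 0 0' 1 20 && python3 -m creep '0 0 -0.3 0 0 0;0 0 -0.7 0 0 0;0 0 -0.7 0 0 0;0 0 -0.7 0 0 0;0 0 -0.6 0 0 0;0 0 0 0 0 0;0 0 0 0 0 0'; python3 to.py 478.2 279.7 135
```

```text
clock: 22.7
eef_pos: [447.5, -103.3, 14.4]
eef_rot: [3.141, -0.001, 0.467]
wrist_force: [0.5, -0.6, -0.6]
finger_gap: 93.8
finger_force: 0.0
clock: 23.7
eef_pos: [447.1, -103.2, 13.8]
eef_rot: [-3.142, 0.0, 0.467]
wrist_force: [1.0, -0.2, -0.6]
finger_gap: 39.5
finger_force: 20.0
clock: 24.58
eef_pos: [446.8, -103.2, 133.3]
eef_rot: [-3.141, 0.0, 0.467]
wrist_force: [-0.2, 0.1, -0.5]
finger_gap: 39.8
finger_force: 20.0
total units [ 5.01 -8.19 -0.04] min rows 9 rot [-3.141  0.     0.467] pos [ 446.8 -103.2  133.3] gap 39.80166662875366
```

```bash
python3 -m creep '0.385 -0.63 0 0 0 0;0.385 -0.63 0 0 0 0;0.385 -0.63 0 0 0 0;0.385 -0.63 0 0 0 0;0.385 -0.63 0 0 0 0;0.385 -0.63 0 0 0 0;0.385 -0.63 0 0 0 0;0.385 -0.63 0 0 0 0;0.385 -0.63 0 0 0 0;0.385 -0.63 0 0 0 0;0.385 -0.63 0 0 0 0;0.385 -0.63 0 0 0 0;0.385 -0.63 0 0 0 0;0 0 0 0 0 0;0 0 0 0 0 0;0 0 0 0 0 0'; python3 to.py 478.2 279.7 21
```

```text
clock: 26.58
eef_pos: [478.4, 278.5, 133.6]
eef_rot: [3.142, 0.0, 0.466]
wrist_force: [0.3, -0.9, -0.8]
finger_gap: 39.7
finger_force: 20.0
total units [ 0.01 -0.03  2.82] min rows 3 rot [3.142 0.    0.466] pos [478.4 278.5 133.6] gap 39.72624433582297
```

```bash
python3 -m creep '0 -0.02 0.6 0 0 0;0 0 0.6 0 0 0;0 0 0.6 0 0 0;0 0 0.5 0 0 0;0 0 0.3 0 0 0;0 0 0.1 0 0 0;0 0 0.05 0 0 0;0 0 0 0 0 0;0 0 0 0 0 0'; python3 -m creep '0 0 0.03 0 0 0;0 0 0.03 0 0 0;0 0 0 0 0 0;0 0 0 0 0 0'
```

```text
clock: 27.7
eef_pos: [478.3, 280.2, 24.3]
eef_rot: [-3.142, -0.001, 0.467]
wrist_force: [-0.1, 0.2, -0.7]
finger_gap: 39.6
finger_force: 20.0
clock: 28.2
eef_pos: [478.1, 280.1, 21.4]
eef_rot: [-3.142, 0.0, 0.467]
wrist_force: [0.4, -0.3, -1.1]
finger_gap: 39.3
finger_force: 20.0
```

```bash
python3 -m creep '0 0 0.03 0 0 0;0 0 0 0 0 0;0 0 0 0 0 0'
```

```text
clock: 28.58
eef_pos: [478.3, 280.2, 20.8]
eef_rot: [3.142, -0.001, 0.467]
wrist_force: [-2.1, -1.0, 6.8]
finger_gap: 39.8
finger_force: 20.0
```

Contact made. I'll release, lift, move clear of the tray and check.

```bash
python3 -m creep '0 0 0 0 0 0;0 0 0 0 0 0;0 0 0 0 0 0;0 0 0 0 0 0' 0 20; python3 -m creep '0 0 -0.3 0 0 0;0 0 -0.8 0 0 0;0 0 -0.8 0 0 0;0 0 -0.8 0 0 0;0 0 -0.8 0 0 0;0 0.6 -0.5 0 0 0;0 0.6 -0.2 0 0 0;0 0.6 0 0 0 0;0 0.6 0 0 0 0;0 0.6 0 0 0 0;0 0.6 0 0 0 0;0 0.6 0 0 0 0;0 0.6 0 0 0 0;0 0.6 0 0 0 0;0 0.6 0 0 0 0;0 0.6 0 0 0 0;0 0.6 0 0 0 0;0 0 0 0 0 0;0 0 0 0 0 0'; python3 - <<'E'
from h import *
a=[]
for n,(y,x,h,w) in {'top':(120,40,200,400),'side':(140,120,220,266)}.items():
    c=shot(n); im=cv2.convertScaleAbs(c['color'][y:y+h,x:x+w,::-1],alpha=1.7,beta=10)
    cv2.imwrite(f'pics/{n}_end.png',cv2.resize(im,None,fx=2 if n=='top' else 2.5,fy=2 if n=='top' else 2.5,interpolation=cv2.INTER_CUBIC))
E
```

```text
clock: 29.08
eef_pos: [478.1, 280.1, 20.2]
eef_rot: [3.142, 0.0, 0.467]
wrist_force: [1.1, -0.3, 0.5]
finger_gap: 76.3
finger_force: 0.0
clock: 31.45
eef_pos: [607.6, 23.1, 188.2]
eef_rot: [-3.141, 0.0, 0.467]
wrist_force: [-0.1, 0.5, -0.1]
finger_gap: 94.1
finger_force: 0.0
```

View pics/top_end.png

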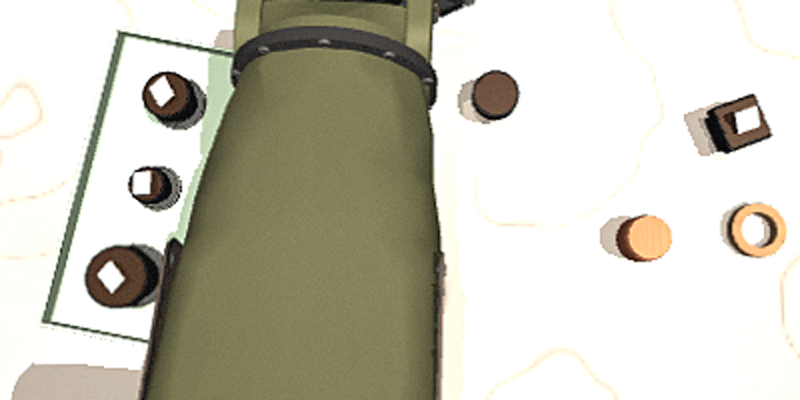

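View pics/side_end.png

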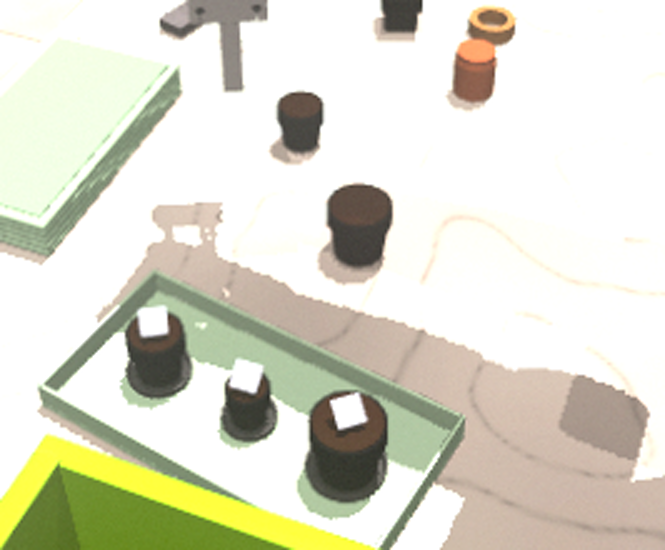

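In both views all three pots stand upright in their saucers: top (168,97), (150,186), (121,276) and side (157,350), (248,400), (348,440). The other pots haven't moved. I'll check rim heights before handing in.

```bash
python3 - <<'E'
from h import *
t=load('top')
for n,(u,v),h,r in (('m',(168,97),59,26),('s',(150,186),49,19),('l',(121,276),69,32)):
    c=np.array((40+u/2,120+v/2)); e=p3(t,*c,z=h)
    P=np.array([p3(t,c[0]+i,c[1]+j) for i in range(-18,19) for j in range(-18,19)])
    k=P[(abs(P[:,2]-h)<4)&(np.hypot(*(P-e)[:,:2].T)<r+4)]
    A=np.c_[k[:,:2]-e[:2],np.ones(len(k))];s=np.linalg.lstsq(A,k[:,2],rcond=None)[0]
    print(n,e.round(1),'rim z',np.median(k[:,2]).round(1),'slope',s[:2].round(3),len(k))
E
```

```text
m [573.1 258.2  59. ] rim z 58.9 slope [ 0.005 -0.017] 341
s [476.2 274.3  49. ] rim z 48.8 slope [0.022 0.049] 163
l [379.2 290.9  69. ] rim z 69.3 slope [-0.001  0.01 ] 687
```

```bash
python3 -c "
from cell import manip; print(manip.sign_off())"
```

```text
the job is handed in; nothing more can be done
None
```

The three labelled pots are upright in their matching saucers with rim heights as expected, the unlabelled and square pots were left where they stood, and the job was handed in at about 32 s; the sign-off returned no verdict.

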